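# Slide the pepper mill back into its gap by the window

## Task

The tall beech pepper mill has been left standing out on the tiled sill. Push it from behind with the fingertips, low on its body so that it slides upright over the tiles, gently back into its gap in the row between the honey jar and the white sugar pot, until its foot is right up against the tiled upstand below the window and it touches neither neighbour. Do not take it between the fingers, lift it or tip it, leave everything else on the sill where it stands, and take the hand away at the end.

Things in the scene. Friction and masses are not known exactly. Their poses are not given: they have to be found in the camera images.
- pepper_mill: Beech pepper mill, loose, 203 mm tall, 0.25 to 0.5 kg. Origin: centre of its underside, z up its axis; yaw means nothing. A plain cylinder 64 mm across up to 58 mm high, then a slim waist 29 mm across at 112 mm and a head 44 mm across at 156 mm. Felt foot on glazed tiles, friction 0.35 to 0.55: it slides if pushed below about 50 mm, tips if pushed much higher. Lean the fingers forward some 20 degrees to keep the hand off its head.
- upstand: Fixed tiled upstand below the window, at the far side of the sill. Origin: at the foot of its front face, behind the middle of the gap. Its x is level and square to the face, pointing away from the robot; its y runs along the face; it may be turned a few degrees. The face is 50 mm high, with a 12 mm marble board above set back 4 mm. A mill touching it has its axis 32 mm before the face.
- honey_jar: Squat amber glass honey jar with a steel lid, loose, 0.45 kg, 68 mm across, 76 mm tall. Origin: centre of its underside. It stands about 2 mm in front of the upstand, on one side of the gap (left or right varies), its axis about 92 mm from the middle of the gap. To stay put.
- sugar_pot: Squat white ceramic sugar pot with a flat beech lid and small knob, loose, 0.4 kg, 68 mm across, 82 mm tall. Origin: centre of its underside. It stands about 2 mm in front of the upstand on the other side of the gap, its axis about 92 mm from the gap's middle, which leaves some 116 mm clear between the two neighbours. To stay put.
- lazy_susan: Lazy Susan to the right of the work: origin at the centre of its fixed foot, on the sill. On the foot a round beech board 310 mm across turns freely; its top is 30 mm above the sill, and a leaf-shaped silicone trivet 4 mm thick lies on it. Not part of the work.
- teapot: Small grey ceramic teapot with hinged lid on the trivet, loose; body 100 mm across, 100 mm tall, spout along its own -y and handle along +y. Origin: centre of its underside. To be left alone.
- jar1: Hexagonal glass jar with steel lid on the lazy Susan, loose, 64 mm over the corners, 96 mm tall. Origin: centre of its underside. To be left alone.
- jar2: A second jar, the same.
- jar3: A third jar, the same.
- tongs: Steel tongs, loose, 215 mm long, lying along their x axis on the board's edge. Origin: middle of their underside. To be left alone.

How it is judged:
At the end, for the whole second after the job is handed in: The pepper mill stands upright and at rest on the sill between the honey jar and the sugar pot, its foot within 6 mm of the upstand and at least 2 mm clear of each neighbour; jar and sugar pot stand upright within 12 mm of where they were, and the things on the lazy Susan within 20 mm (x of pepper_mill in the frame of upstand above -0.038 m and horizontal distance between pepper_mill and honey_jar between 0.068 and 0.135 m and horizontal distance between pepper_mill and sugar_pot between 0.068 and 0.135 m and angle between each of pepper_mill, honey_jar, sugar_pot's own z axis and vertical below 0.05 rad and height (world z) of pepper_mill below 0.004 m and linear speed of pepper_mill below 0.01 m/s and distance of each of honey_jar, sugar_pot from where it was at the start of the episode below 0.012 m and distance of each of teapot, jar1, jar2, jar3, tongs from where it was at the start of the episode below 0.02 m); the robot touches nothing.
It fails at once if the pepper mill is tipped more than about 11 degrees or lifted off the sill (angle between pepper_mill's own z axis and vertical above 0.2 rad or height (world z) of pepper_mill above 0.012 m).
It fails at once if the pepper mill is taken between the fingers (the point between the fingertips lies inside it) (x of the grasp point in the frame of pepper_mill between -0.014 and 0.014 m and y of the grasp point in the frame of pepper_mill between -0.014 and 0.014 m and z of the grasp point in the frame of pepper_mill below 0.21 m).
It fails at once if the pepper mill is shoved or flicked faster than 0.4 m/s (linear speed of pepper_mill above 0.4 m/s).
It fails at once if the honey jar or the sugar pot is pushed more than 12 mm or tipped (distance of any of honey_jar, sugar_pot from where it was at the start of the episode above 0.012 m or angle between any of honey_jar, sugar_pot's own z axis and vertical above 0.15 rad).
It fails at once if something on the lazy Susan is moved more than 20 mm (distance of any of teapot, jar1, jar2, jar3, tongs from where it was at the start of the episode above 0.02 m).
It also fails if it takes over 38 s, if anything falls off the work surface, if the arm or the gripper's body presses on something with over 40 N, if the wrist force passes 120 N, or if a joint passes its speed limit or range.

## Robot

A 6-joint arm with a two-finger parallel gripper is mounted at the origin on the work surface. World frame = base frame: x ahead of the robot, y to its left, z up, the work surface at z = 0. Lengths are in m, angles in rad, forces in N, time in s.
With the tool pointing down it reaches from about 0.275 to 0.875 m from the base axis. Payload 12.5 kg.
Tool frame: the origin (TCP) lies at the centre of the arm's flange, where the gripper is bolted on; the fingertips stand robot.tcp_to_tips ahead of it and the grasp point (between the pads) lies 155 mm ahead of it (robot.tcp_to_tips is the distance from the TCP to the fingertips, in m); y points along the fingers, x is the direction in which the jaws open and shut, and the axes are right-handed (so a half turn about y gives the same grasp; the last joint's range is limited). The gripper opens to 85 mm and grips with 20 to 120 N. Pads are 22 mm wide; open, the fingers measure 114 mm over their backs; the gripper's body (76 mm by 85 mm) begins 54 mm behind the grasp point. The pads swing forward as they close: fully open they stand 13 mm farther back than shut.
Start: joints at [-1.218, 0.351, 1.652, -0, 1.139, -0.085], TCP at [0.233, -0.498, 0.405] pointing down, gripper open.
Joint ranges: [-2.75, 2.75], [-0.79, 2.1], [0.01, 2.65], [-1.57, 4.71], [0.07, 3.14], [-2.87, 2.87]. Speed limits (rad/s): [2.22, 2.22, 2.79, 3.14, 3.14, 3.14].

## Interface

Orientations are given as a rotation vector (axis times angle).
In Python, from plant import robot gives the robot as it stands.
- The arm moves only by the shell command python3 -m pendant 'ROWS' [FORCE]. ROWS is JSON, a list of rows, each an object with "jaw": the closure, from 0 (fully open) to 1 (shut); "offset": the shift along the tool's x, y, z in mm, a list of three; "twist": the turn about the tool's y in degrees. In form: [{"jaw": jaw, "offset": [dx, dy, dz], "twist": twist}, ...]. A call has 1 to 12 rows; each row shifts and turns the commanded pose from where the row before left it, along the tool's axes as they then stand; what a row does not reach is not made up. A row lasts 1/12 s, in which the tool goes at most 41.7 mm and 7.16 degrees, less where a joint would pass 70% of its speed; a pose out of reach is approached as far as the arm can. A call is refused whole if a number of a shift passes 41.7 or a number of a turn 7.16, either way. A call with a gripper value outside its range is refused whole. The fingers move at their own pace and stop on an object; FORCE is the grip in N (left out, the last holds). Time passes only in rows, so rows that do not move let the fingers close. It gives the time, the measured TCP pose, the force and the opening at its end, in the units of the state.
- robot.read_state(): the state, without advancing time (a new reading comes with each control period).
- robot.get_image(name): name is "side" or "top" or "wrist"; returns the picture (400x640x3 uint8, red, green, blue); there is no depth.
- robot.camera_model(name): a dict with "fx", "fy", "cx", "cy" (pixels), "T" (4x4, takes a point from camera to world coordinates); the wrist camera has in their place "T_tool_cam" (4x4, takes a point from camera to tool coordinates, whose origin is the TCP and whose axes are the tool frame's). Camera axes: x right, y down, z forward; pixel columns grow to the right and rows downward; lengths in m; the calibration is good to about 2 mm. A picture is of the moment at which its call begins: read the wrist's pose just before it. camera_model takes no time and is no camera call.
- robot.job_done(): hands the job in, once; it reports no verdict.
Trained networks look in the newest picture that a camera, given by its name, has taken for a name from the list of things; names that differ only in an ending like _2 or _b are one class to them, and where a whole thing is asked for, a point or a joint stands for the part that bears it (a point fixed in the world has none). Each returns a list of dicts, best first, with "score" (0 to 1); they miss things now and then, are a little off and sometimes report something else, mostly with a low value. They report only what shows in the picture. A call takes as long as a camera call.
- robot.recognise(camera, name): "point" ([column, row] in pixels, amid what is visible of it).
The state is a dict: "time_s": time; "joint_pos": joint angles; "qvel": joint speeds; "joint_efforts": joint torques, N m; "position": TCP position; "ee_rot": TCP orientation; "contact_force": force on the tool from outside, world axes, zero at the start; "torque": the same for the moment, N m; "finger_gap": opening from 0.0 (shut) to 1.0 (fully open).
Only numpy, scipy, OpenCV 4.12 (cv2) and the standard library are available. Lean on these libraries where they do the work, as an engineer would, in place of code of your own. Each camera call takes 0.05 s, during which the arm holds its last target.

## Working session

There is one attempt and no reset: what is moved stays moved. The work goes in short steps, Python scripts to look and compute and a shell command to move; the robot and the scene stay as the last step left them, time stands still between calls to the robot, and variables do not carry over. Pictures are saved under pics/ and viewed, and the job is handed in when it is done.

```bash
mkdir -p pics; ls; python3 - <<'E'
from plant import robot
import cv2,numpy as np
s=robot.read_state();print({k:np.round(v,3).tolist() for k,v in s.items()},robot.tcp_to_tips)
for c in ["side","top","wrist"]:
    im=robot.get_image(c);cv2.imwrite(f"pics/{c}0.png",im[:,:,::-1])
    m=robot.camera_model(c);print(c,{k:np.round(v,3).tolist() for k,v in m.items()})
    if c!="wrist":
        for n in ["pepper_mill","honey_jar","sugar_pot","upstand"]:
            print(n,[(np.round(d["point"],1).tolist(),round(d["score"],2)) for d in robot.recognise(c,n)])
E
```

```text
pics
{'time_s': 0.0, 'joint_pos': [-1.218, 0.351, 1.652, -0.0, 1.139, -0.085], 'qvel': [-0.0, -0.0, 0.001, 0.0, 0.001, -0.0], 'joint_efforts': [0.0, -50.61, -29.141, -0.0, 0.004, 0.0], 'position': [0.233, -0.498, 0.404], 'ee_rot': [-1.384, 0.882, -0.88], 'contact_force': [0.654, -0.165, -0.659], 'torque': [-0.039, 0.064, -0.041], 'finger_gap': 1.002} 0.1734
side {'fx': 489.392, 'fy': 489.392, 'cx': 322.488, 'cy': 194.471, 'T': [[-0.994, -0.054, 0.098, 0.425], [-0.111, 0.601, -0.791, 1.029], [-0.016, -0.797, -0.603, 0.886], [0.0, 0.0, 0.0, 1.0]]}
pepper_mill [([331.2, 259.5], 0.73), ([333.1, 142.2], 0.67)]
honey_jar [([285.1, 224.4], 0.68)]
sugar_pot [([269.2, 275.5], 0.96)]
upstand [([246.2, 248.9], 0.75)]
top {'fx': 371.569, 'fy': 371.569, 'cx': 319.841, 'cy': 202.029, 'T': [[0.021, -0.98, 0.196, 0.385], [-0.999, -0.025, -0.02, -0.053], [0.025, -0.195, -0.98, 0.891], [0.0, 0.0, 0.0, 1.0]]}
pepper_mill [([197.1, 216.6], 0.73)]
honey_jar [([267.2, 162.1], 0.85)]
sugar_pot [([187.1, 158.8], 0.71)]
upstand [([321.7, 130.8], 0.58)]
wrist {'fx': 357.147, 'fy': 357.147, 'cx': 319.228, 'cy': 200.144, 'T_tool_cam': [[1.0, -0.001, -0.001, 0.002], [0.0, -0.309, 0.951, 0.031], [-0.001, -0.951, -0.309, 0.079], [0.0, 0.0, 0.0, 1.0]]}
```

View pics/side0.png

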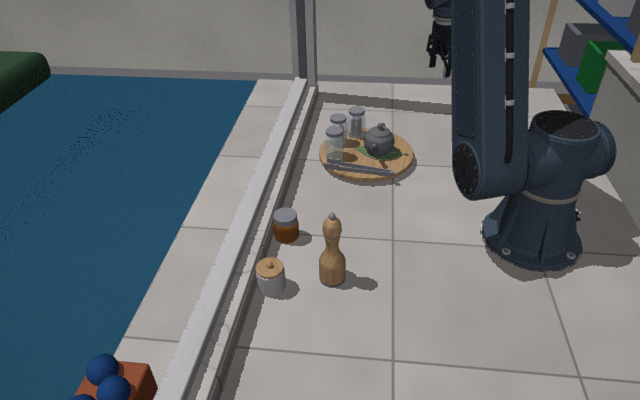

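View pics/top0.png

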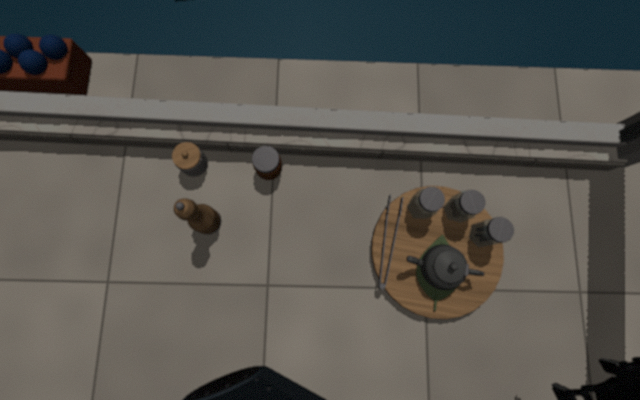

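View pics/wrist0.png

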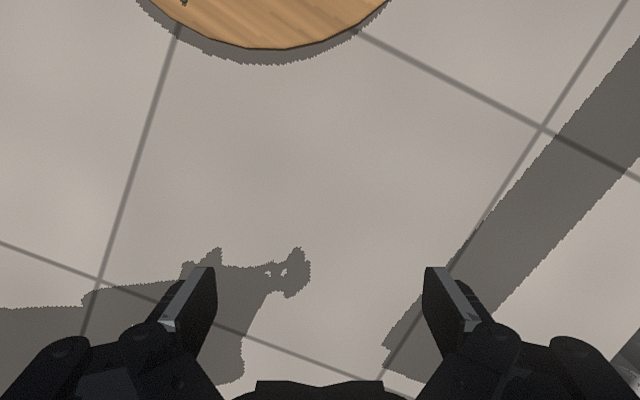

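```bash
cat > h.py <<'E'
import numpy as np,cv2
from plant import robot
from scipy.spatial.transform import Rotation as R
def ray(c,uv,z):
    m=robot.camera_model(c);T=np.array(m['T']);d=T[:3,:3]@np.array([(uv[0]-m['cx'])/m['fx'],(uv[1]-m['cy'])/m['fy'],1]);o=T[:3,3]
    return o+d*(z-o[2])/d[2]
def proj(c,p):
    m=robot.camera_model(c);T=np.array(m['T']);q=T[:3,:3].T@(np.array(p)-T[:3,3]);return np.array([m['fx']*q[0]/q[2]+m['cx'],m['fy']*q[1]/q[2]+m['cy']])
E
python3 - <<'E'
from h import *
s=robot.read_state();print(np.round(R.from_rotvec(s['ee_rot']).as_matrix(),3))
print('top honey',ray('top',(267.2,162.1),.05),'sugar',ray('top',(187.1,158.8),.05),'mill',ray('top',(197.1,216.6),.1))
E
```

```text
[[ 0.424 -0.     0.906]
 [-0.906  0.     0.424]
 [-0.    -1.     0.   ]]
top honey [0.64570813 0.05504526 0.05      ] sugar [0.64841145 0.24233426 0.05      ] mill [0.50472798 0.19197172 0.1       ]
```

```bash
python3 - <<'E'
import cv2
a=cv2.imread('pics/side0.png')[0:90,400:500];cv2.imwrite('pics/c1.png',cv2.resize(a,None,fx=6,fy=6,interpolation=3))
a=cv2.imread('pics/top0.png')[120:250,150:310];cv2.imwrite('pics/c2.png',cv2.convertScaleAbs(cv2.resize(a,None,fx=4.5,fy=4.5,interpolation=3),alpha=1.8))
a=cv2.imread('pics/side0.png')[190:310,230:370];cv2.imwrite('pics/c3.png',cv2.resize(a,None,fx=5,fy=5,interpolation=3))
E
```

```text
(no output)
```

View pics/c1.png

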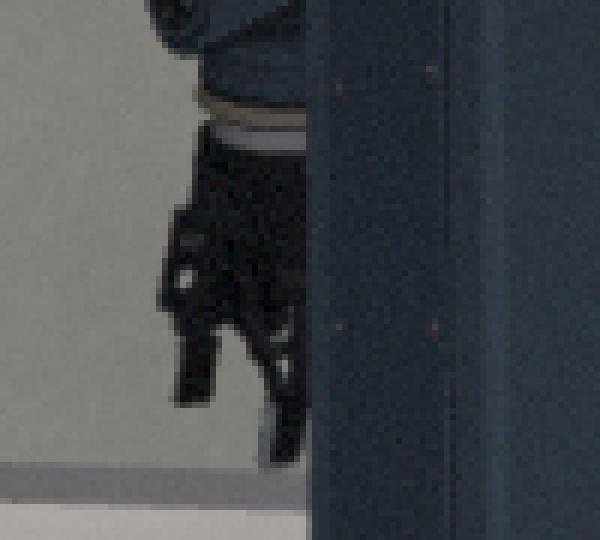

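View pics/c2.png

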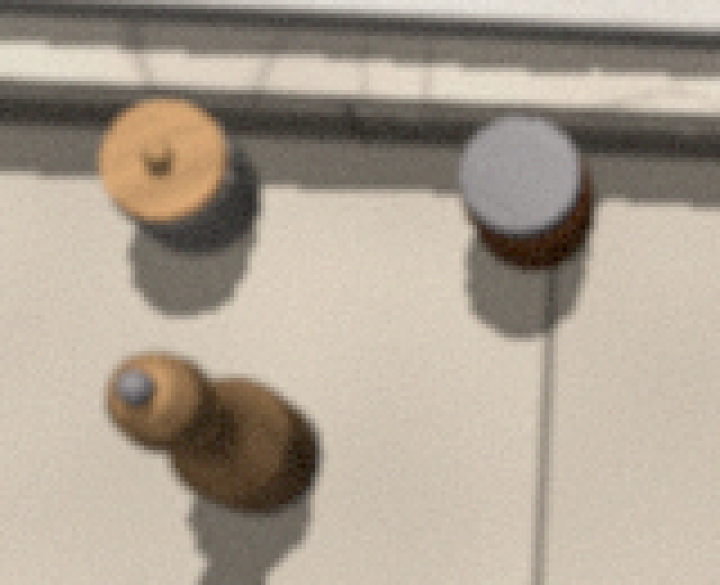

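View pics/c3.png

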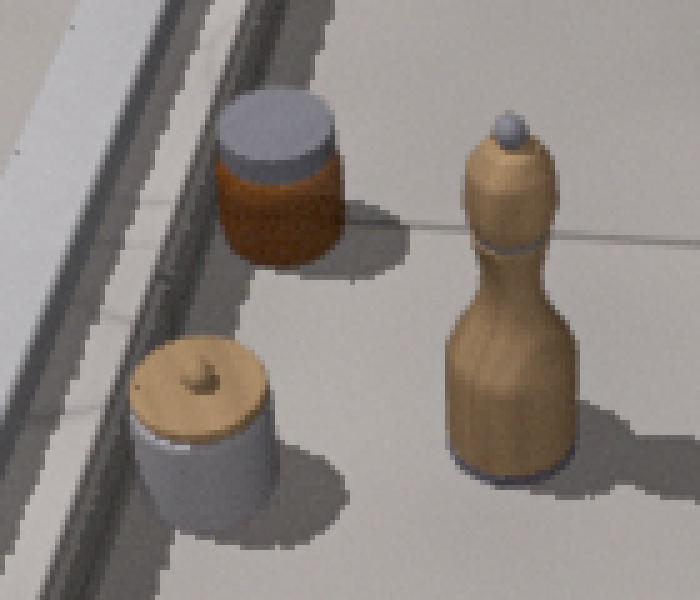

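```bash
python3 - <<'E'
from h import *
s=robot.read_state();Rm=R.from_rotvec(s['ee_rot']).as_matrix();p=np.array(s['position'])
for y in (.15,.16,.173):
    print(y,[np.round(proj('side',p+Rm@np.array([x,y,0])),1) for x in (-.05,.05)],[np.round(proj('side',p+Rm@np.array([x,y,0])),1) for x in (-.075,.075)])
h=ray('top',(265.8,158.9),.076);g=ray('top',(186.2,155.6),.074);print('honey',h,'sugar',g,np.linalg.norm(h-g))
# side lids: honey (276,121)->; sugar (198,388)
print('side honey',ray('side',(230+276/5,190+124/5),.076),'sugar',ray('side',(230+198/5,190+388/5),.076))
print('mill knob top',ray('top',(179.8,206.2),.198),'side',ray('side',(332,216),.198))
# mill foot front edge from side: bottom row (513,487)
# triangulate knob
def rr(c,uv):
    a=ray(c,uv,.3);b=ray(c,uv,0);return a,(b-a)/np.linalg.norm(b-a)
a,d=rr('top',(179.8,206.2));b,e=rr('side',(332,216))
A=np.stack([d,-e],1);t=np.linalg.lstsq(A,b-a,rcond=None)[0];print('tri',a+t[0]*d,b+t[1]*e)
# upstand board edge lines: top crop lines
for v in ((20,120),(700,150)): print(v,ray('top',(150+v[0]/4.5,120+v[1]/4.5),0.0))
# draw predicted
for c in('top','side'):
    im=cv2.imread(f'pics/{c}0.png')
    m=(a+t[0]*d)[:2]
    for ctr,H in((m,((0,.032),(.058,.032),(.156,.022))),(h[:2],((0,.034),(.076,.03))),(g[:2],((0,.034),(.074,.034)))):
        for z,r in H:
            pts=[proj(c,[ctr[0]+r*np.cos(q),ctr[1]+r*np.sin(q),z]) for q in np.linspace(0,6.3,40)]
            cv2.polylines(im,[np.int32(np.array(pts)*16)],False,(0,255,0),1,shift=4)
    im=im[130:260,150:310] if c=='top' else im[190:310,230:370]
    cv2.imwrite(f'pics/d_{c}.png',cv2.resize(im,None,fx=4.5,fy=4.5,interpolation=3))
E
```

```text
0.15 [array([446.1,  74.5]), array([430.5,  62.9])] [array([450.2,  77.6]), array([426.8,  60.2])]
0.16 [array([445.6,  77.5]), array([430.1,  65.8])] [array([449.7,  80.6]), array([426.5,  63.1])]
0.173 [array([445.1,  81.4]), array([429.7,  69.6])] [array([449.2,  84.5]), array([426. ,  66.8])]
honey [0.64516644 0.05524163 0.076     ] sugar [0.64843958 0.23661062 0.074     ] 0.18140955204398487
side honey [0.64464693 0.06217038 0.076     ] sugar [0.64768223 0.25378589 0.076     ]
mill knob top [0.50888051 0.19551069 0.198     ] side [0.50805307 0.20246567 0.198     ]
tri [0.50964698 0.19705456 0.19370252] [0.50859085 0.19709387 0.19352828]
(20, 120) [0.69322362 0.34339256 0.        ]
(700, 150) [ 0.68682607 -0.03327335  0.        ]
```

```bash
python3 -c "
import cv2,numpy as np
a=cv2.imread('pics/d_top.png');b=cv2.imread('pics/d_side.png');h=max(len(a),len(b))
f=lambda i:cv2.copyMakeBorder(i,0,h-len(i),0,0,0)
o=np.hstack([f(a),f(b)]);cv2.imwrite('pics/d.png',cv2.resize(o,None,fx=.58,fy=.58))"
```

```text
(no output)
```

View pics/d.png

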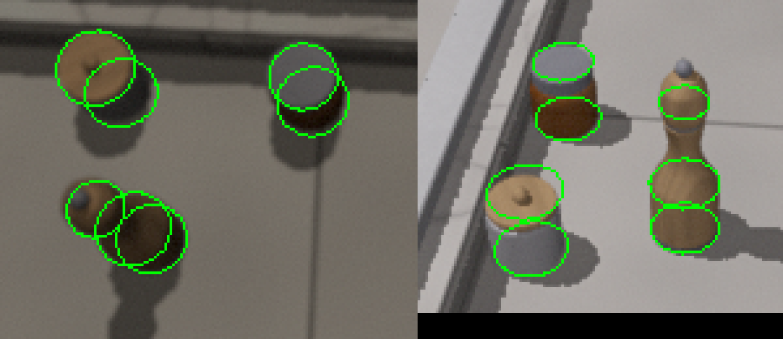

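```bash
python3 -m pendant '[{"jaw":0,"offset":[0,0,0],"twist":-7.1},{"jaw":0,"offset":[0,0,0],"twist":-7.1},{"jaw":0,"offset":[0,0,0],"twist":-7.1},{"jaw":0,"offset":[0,0,0],"twist":-7.1},{"jaw":0,"offset":[0,0,0],"twist":-7.1},{"jaw":0,"offset":[0,0,0],"twist":-7.1},{"jaw":0,"offset":[0,0,0],"twist":-7.1},{"jaw":0,"offset":[0,0,0],"twist":-7.1},{"jaw":0,"offset":[0,0,0],"twist":-7.1},{"jaw":0,"offset":[0,0,0],"twist":-7.1},{"jaw":0,"offset":[0,0,0],"twist":-7.1},{"jaw":0,"offset":[0,0,0],"twist":-7.1}]'
python3 -m pendant '[{"jaw":0,"offset":[0,0,0],"twist":-7.1},{"jaw":0,"offset":[0,0,0],"twist":-7.1},{"jaw":0,"offset":[0,0,0],"twist":-7.1},{"jaw":0,"offset":[0,0,0],"twist":0}]'
cat > st.py <<'E'
from h import *
s=robot.read_state();Rm=R.from_rotvec(s['ee_rot']).as_matrix();p=np.array(s['position'])
print(round(s['time_s'],2),p.round(4),'zhead',np.degrees(np.arctan2(Rm[1,2],Rm[0,2])).round(2),'y',Rm[:,1].round(3),'F',np.round(s['contact_force'],1),'j',np.round(s['joint_pos'],2))
E
python3 st.py
```

```text
time_s: 1.55
position: [0.2332, -0.4981, 0.4047]
ee_rot: [-1.552, -0.283, 0.283]
contact_force: [0.0, -0.5, -0.1]
finger_gap: 1.003
time_s: 1.88
position: [0.2332, -0.4981, 0.4047]
ee_rot: [-1.494, -0.572, 0.572]
contact_force: [0.9, -0.1, -0.2]
finger_gap: 0.998
1.88 [ 0.2332 -0.4981  0.4047] zhead 131.91 y [-0.  0. -1.] F [ 0.9 -0.1 -0.2] j [-1.22  0.35  1.65 -0.    1.14 -1.95]
```

```bash
python3 -m pendant '[{"jaw":0,"offset":[29,0,19.6],"twist":0},{"jaw":0,"offset":[29,0,19.6],"twist":0},{"jaw":0,"offset":[29,0,19.6],"twist":0},{"jaw":0,"offset":[29,0,19.6],"twist":0},{"jaw":0,"offset":[29,0,19.6],"twist":0},{"jaw":0,"offset":[29,0,19.6],"twist":0},{"jaw":0,"offset":[29,0,19.6],"twist":0},{"jaw":0,"offset":[29,0,19.6],"twist":0},{"jaw":0,"offset":[29,0,19.6],"twist":0},{"jaw":0,"offset":[29,0,19.6],"twist":0},{"jaw":0,"offset":[29,0,19.6],"twist":0},{"jaw":0,"offset":[29,0,19.6],"twist":0}]'
python3 -m pendant '[{"jaw":0,"offset":[29,0,19.6],"twist":0},{"jaw":0,"offset":[29,0,19.6],"twist":0},{"jaw":0,"offset":[29,0,19.6],"twist":0},{"jaw":0,"offset":[29,0,19.6],"twist":0},{"jaw":0,"offset":[29,0,19.6],"twist":0},{"jaw":0,"offset":[29,0,19.6],"twist":0},{"jaw":0,"offset":[29,0,19.6],"twist":0},{"jaw":0,"offset":[29,0,19.6],"twist":0},{"jaw":0,"offset":[0,0,0],"twist":0}]'
python3 st.py
cat >> st.py <<'E'
import sys
k=sys.argv[1] if len(sys.argv)>1 else None
if k:
    for c,b in(('top',(110,260,140,340)),('side',(170,320,200,400))):
        im=robot.get_image(c)[:,:,::-1].copy();cv2.imwrite(f'pics/{c}_{k}.png',im)
        im=im[b[0]:b[1],b[2]:b[3]]
        if c=='top': im=cv2.convertScaleAbs(im,alpha=1.8)
        cv2.imwrite(f'pics/{c}_{k}c.png',cv2.resize(im,None,fx=4,fy=4,interpolation=2)[:600])
    im=robot.get_image('wrist')[:,:,::-1];cv2.imwrite(f'pics/wrist_{k}.png',im)
E
python3 st.py 1
```

```text
time_s: 2.88
position: [0.3373, -0.0896, 0.405]
ee_rot: [-1.497, -0.564, 0.563]
contact_force: [0.7, 0.0, 0.1]
finger_gap: 1.001
time_s: 3.63
position: [0.4076, 0.1841, 0.4048]
ee_rot: [-1.495, -0.568, 0.565]
contact_force: [0.2, -0.5, -0.7]
finger_gap: 1.002
3.63 [0.4076 0.1841 0.4048] zhead 131.49 y [ 0.001  0.001 -1.   ] F [ 0.2 -0.5 -0.7] j [ 0.32  0.16  1.9   0.    1.08 -0.4 ]
3.63 [0.4076 0.1841 0.4048] zhead 131.49 y [ 0.001  0.001 -1.   ] F [ 0.2 -0.5 -0.7] j [ 0.32  0.16  1.9   0.    1.08 -0.4 ]
```

View pics/side_1.png

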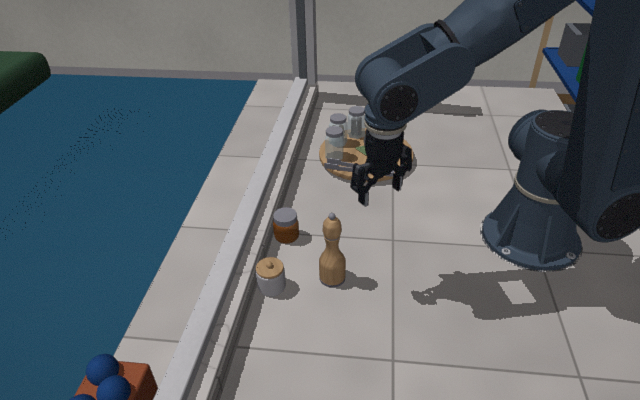

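View pics/wrist_1.png

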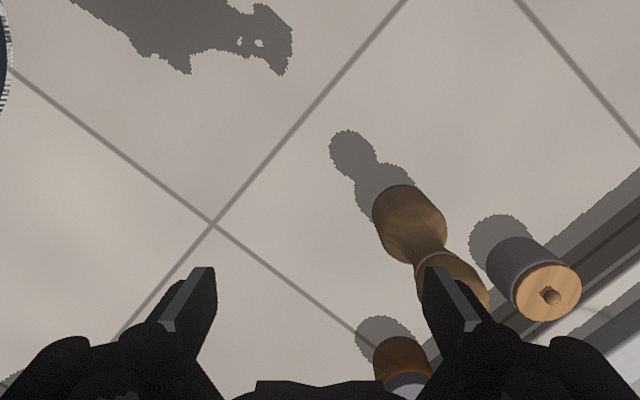

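View pics/top_1.png

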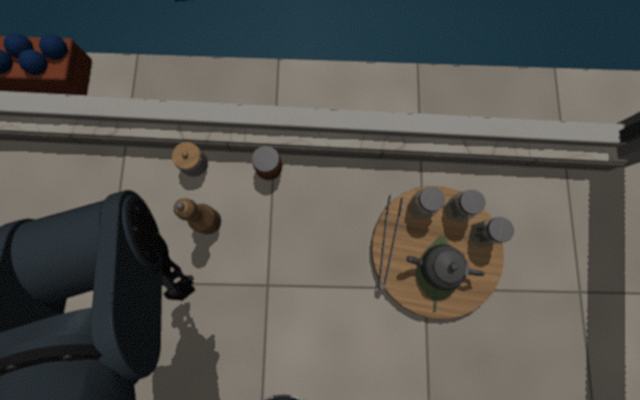

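```bash
python3 -m pendant '[{"jaw":0,"offset":[0,25,0],"twist":0},{"jaw":0,"offset":[0,25,0],"twist":0},{"jaw":0,"offset":[0,25,0],"twist":0},{"jaw":0,"offset":[0,25,0],"twist":0},{"jaw":0,"offset":[0,25,0],"twist":0},{"jaw":0,"offset":[0,25,0],"twist":0},{"jaw":0,"offset":[0,25,0],"twist":0},{"jaw":0,"offset":[0,20,0],"twist":0},{"jaw":0,"offset":[0,15,0],"twist":0},{"jaw":0,"offset":[0,5,0],"twist":0},{"jaw":0,"offset":[0,0,0],"twist":0}]'
python3 st.py 2
```

```text
time_s: 4.7
position: [0.4067, 0.1791, 0.1892]
ee_rot: [-1.496, -0.564, 0.567]
contact_force: [0.4, -0.6, 0.3]
finger_gap: 0.997
4.7 [0.4067 0.1791 0.1892] zhead 131.44 y [-0.002 -0.001 -1.   ] F [ 0.4 -0.6  0.3] j [ 0.31  0.54  2.06 -0.    0.54 -0.41]
```

View pics/side_2c.png

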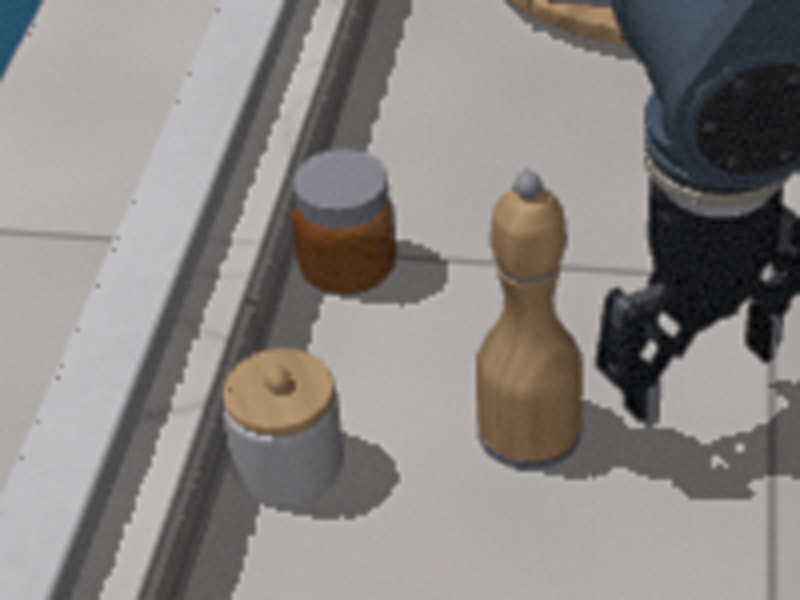

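View pics/wrist_2.png

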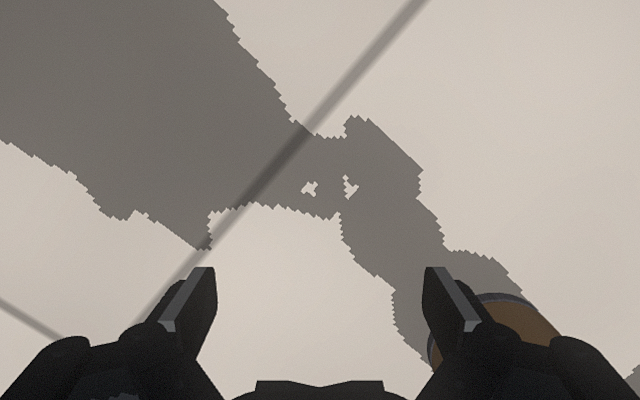

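View pics/top_2c.png

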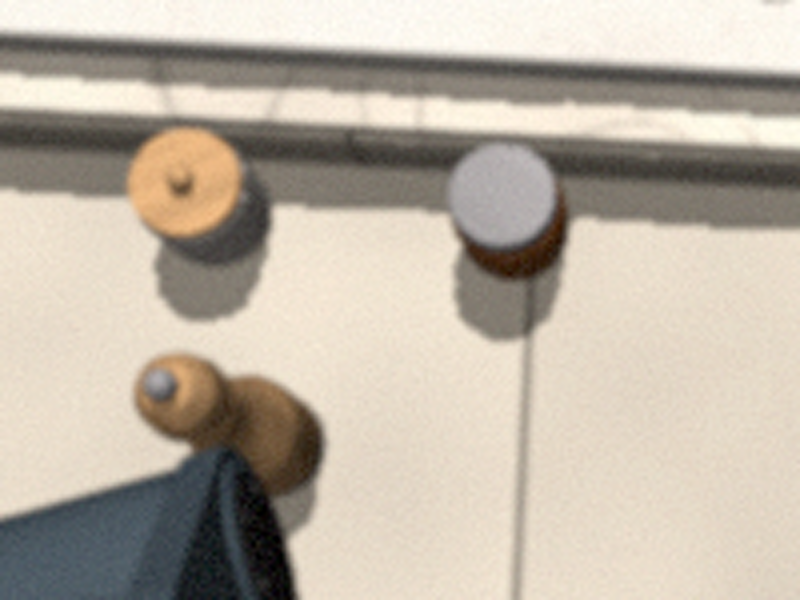

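```bash
cat > ov.py <<'E'
from h import *
import sys
k=sys.argv[1]
s=robot.read_state();Rm=R.from_rotvec(s['ee_rot']).as_matrix();p=np.array(s['position'])
im=cv2.imread(f'pics/side_{k}.png')[150:310,280:440];S=5;im=cv2.resize(im,None,fx=S,fy=S,interpolation=2)
def box(x0,x1,y0,y1,z0,z1,col):
    P=[(proj('side',p+Rm@np.array([x,y,z])/1000)-[280,150]+.5)*S for x in(x0,x1) for y in(y0,y1) for z in(z0,z1)]
    for i in range(8):
        for b in(1,2,4):
            if not i&b: cv2.line(im,tuple(np.int32(P[i])),tuple(np.int32(P[i|b])),col,1)
box(42.5,57,120,160,-11,11,(0,255,0))
box(42.5,75,95,130,-13,13,(0,0,255))
box(-42.5,42.5,0,101,-38,38,(255,255,0))
cv2.imwrite('pics/ov.png',cv2.convertScaleAbs(im,alpha=1.5)[:600])
E
python3 ov.py 2
```

```text
(no output)
```

View pics/ov.png

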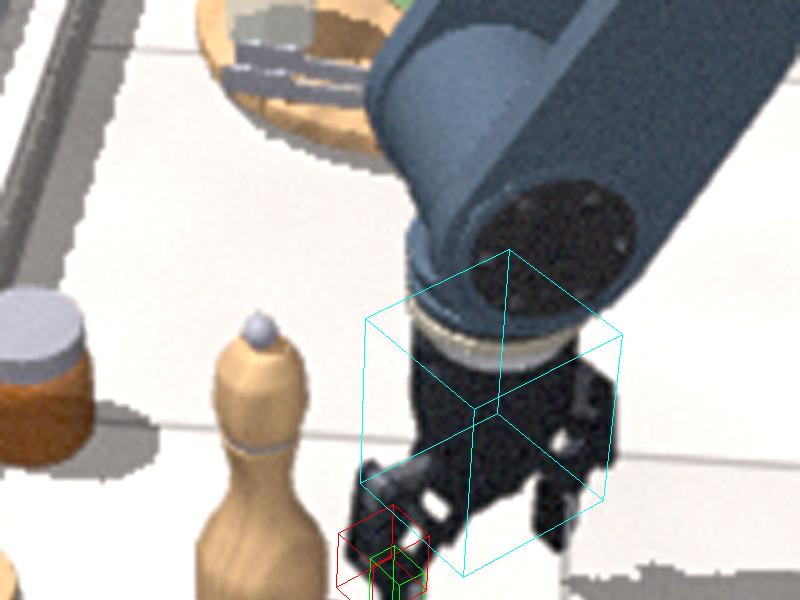

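```bash
sed -i 's/\[150:310,280:440\];S=5/[200:290,330:430];S=6/; s/\[280,150\]/[330,200]/; s/box(42.5,75,95,130,-13,13,(0,0,255))/box(42.5,73,75,112,-13,13,(0,0,255))/' ov.py; python3 ov.py 2
```

```text
(no output)
```

View pics/ov.png

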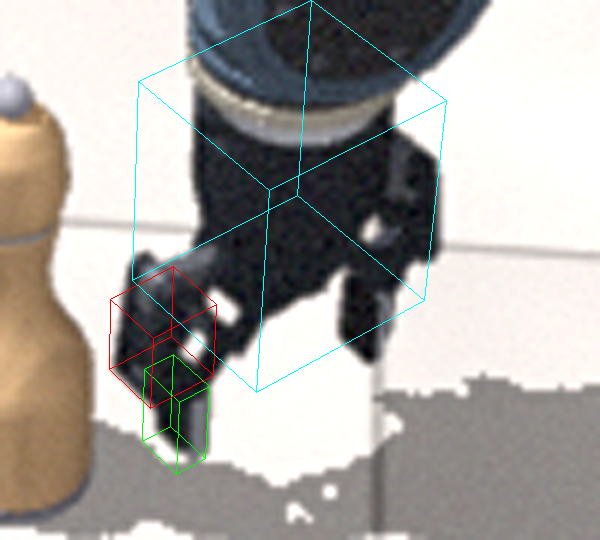

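```bash
python3 -m pendant '[{"jaw":0,"offset":[0,-7,0],"twist":-5.2},{"jaw":0,"offset":[0,0,0],"twist":0},{"jaw":0,"offset":[5,0,-7],"twist":0},{"jaw":0,"offset":[4.4,0,-7.7],"twist":0},{"jaw":0,"offset":[0,0,0],"twist":0},{"jaw":0,"offset":[0,0,0],"twist":0}]'
cat > ov.py <<'E'
from h import *
import sys
k=sys.argv[1]
s=robot.read_state();Rm=R.from_rotvec(s['ee_rot']).as_matrix();p=np.array(s['position'])
print(round(s['time_s'],2),p.round(4),'zhead',np.degrees(np.arctan2(Rm[1,2],Rm[0,2])).round(2),'F',np.round(s['contact_force'],1))
c=(p+Rm@np.array([.057,.150,-.011]))[:2];print('corner',c.round(4))
full={v:robot.get_image(v)[:,:,::-1].copy() for v in('side','top','wrist')}
for v in full: cv2.imwrite(f'pics/{v}_{k}.png',full[v])
from scipy.optimize import minimize
prof=[(0,.032),(.02,.032),(.04,.032),(.058,.032),(.112,.0145),(.156,.022),(.197,.005)]
# knob: bluish-grey small blob ; mill axis from it, found by user args
x,y=float(sys.argv[2]),float(sys.argv[3])
out=[]
for v,(r0,c0) in(('side',(180,235)),('top',(120,150))):
    S=4;im=full[v][r0:r0+120,c0:c0+160];im=cv2.resize(im,None,fx=S,fy=S,interpolation=2)
    if v=='top': im=cv2.convertScaleAbs(im,alpha=1.7)
    def P(q): return np.int32((proj(v,q)-[c0,r0]+.5)*S)
    for z,r in((0,.032),(.058,.032),(.156,.022)):
        cv2.polylines(im,[np.array([P([x+r*np.cos(q),y+r*np.sin(q),z]) for q in np.linspace(0,6.3,40)])],False,(0,255,0),1)
    for a in(.04,):
        cv2.circle(im,tuple(P([*c,.04])),3,(0,0,255),-1)
    out.append(im)
cv2.imwrite(f'pics/ov_{k}.png',cv2.resize(np.hstack(out),(800,300)))
cv2.imwrite(f'pics/ovs_{k}.png',out[0])
E
python3 ov.py 3 .509 .197
```

```text
time_s: 5.35
position: [0.4246, 0.1766, 0.1966]
ee_rot: [-1.475, -0.637, 0.636]
contact_force: [0.6, -0.4, -1.2]
finger_gap: 1.001
5.35 [0.4246 0.1766 0.1966] zhead 136.68 F [ 0.6 -0.4 -1.2]
corner [0.4718 0.2106]
```

View pics/ovs_3.png

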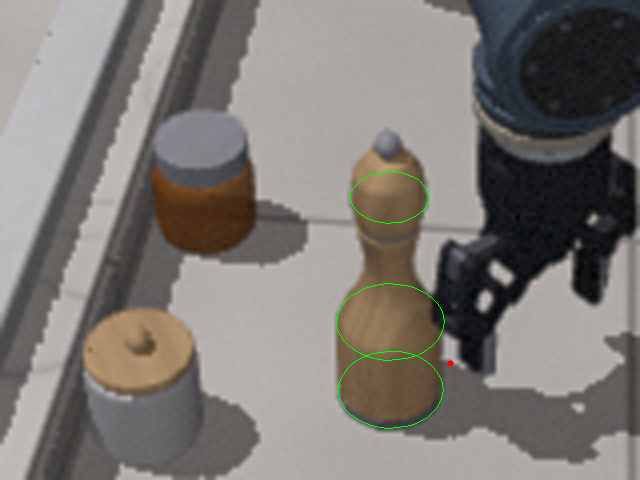

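View pics/wrist_3.png

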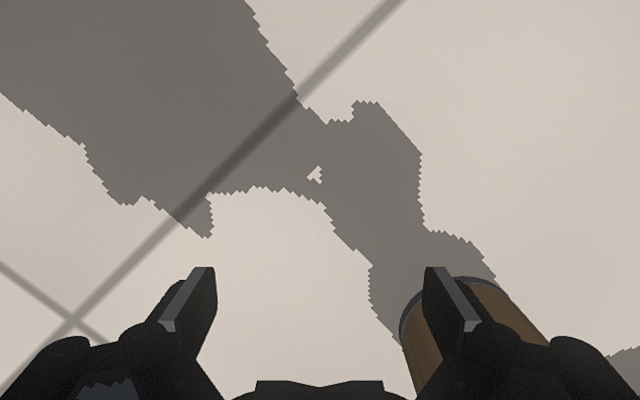

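View pics/ov_3.png

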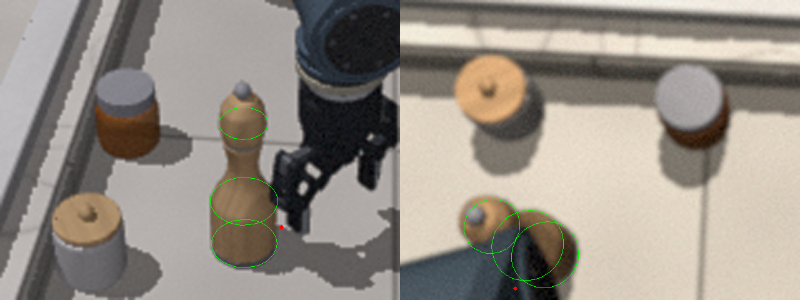

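```bash
python3 -m pendant '[{"jaw":0,"offset":[1.3,0,-2.7],"twist":0},{"jaw":0,"offset":[2.5,0,-5.4],"twist":0},{"jaw":0,"offset":[2.5,0,-5.4],"twist":0},{"jaw":0,"offset":[2.5,0,-5.4],"twist":0},{"jaw":0,"offset":[2.5,0,-5.4],"twist":0},{"jaw":0,"offset":[0,0,0],"twist":0}]'
python3 ov.py 4 .527 .191
```

```text
time_s: 6.0
position: [0.4505, 0.1681, 0.1967]
ee_rot: [-1.475, -0.638, 0.637]
contact_force: [-0.2, 0.4, -0.3]
finger_gap: 0.998
6.0 [0.4505 0.1681 0.1967] zhead 136.75 F [-0.2  0.4 -0.3]
corner [0.4977 0.2021]
```

View pics/ov_4.png

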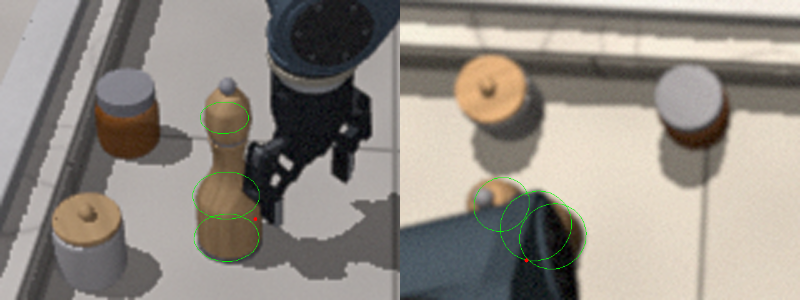

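View pics/ovs_4.png

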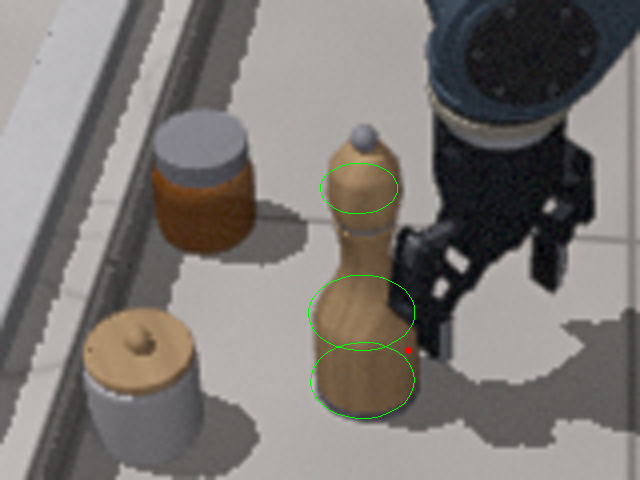

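View pics/wrist_4.png

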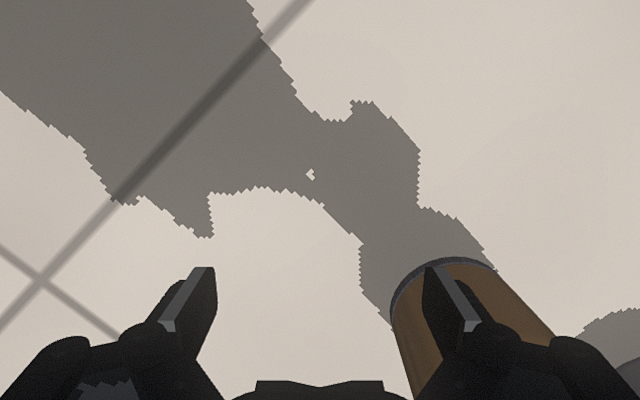

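```bash
cat > knob.py <<'E'
from h import *
import sys
k=sys.argv[1];im=cv2.imread(f'pics/side_{k}.png')
hsv=cv2.cvtColor(im,cv2.COLOR_BGR2HSV)
# template of knob from first picture
t=cv2.imread('pics/side0.png')[209:222,324:341]
r=cv2.matchTemplate(im,t,cv2.TM_CCOEFF_NORMED);_,m,_,l=cv2.minMaxLoc(r)
ys=r[l[1]-1:l[1]+2,l[0]];xs=r[l[1],l[0]-1:l[0]+2]
sub=lambda a:(a[0]-a[2])/(2*(a[0]-2*a[1]+a[2]))
uv=(l[0]+sub(xs)+8,l[1]+sub(ys)+7)
q=ray('side',uv,.1935);print('knob',np.round(uv,2),round(m,3),q.round(4),'to target',(np.array([.6505,.150])-q[:2]).round(4))
E
for k in 0 _; do :; done; cp pics/side0.png pics/side_0.png; python3 knob.py 0; python3 knob.py 3; python3 knob.py 4
```

```text
knob [332.   216.01] 1.0 [0.5086 0.1971 0.1935] to target [ 0.1419 -0.0471]
knob [332.01 216.01] 0.998 [0.5086 0.1971 0.1935] to target [ 0.1419 -0.0471]
knob [325.85 214.23] 0.98 [0.5228 0.1922 0.1935] to target [ 0.1277 -0.0422]
```

```bash
python3 -m pendant '[{"jaw":0,"offset":[2.5,0,-5.4],"twist":0},{"jaw":0,"offset":[2.5,0,-5.4],"twist":0},{"jaw":0,"offset":[2.5,0,-5.4],"twist":0},{"jaw":0,"offset":[2.5,0,-5.4],"twist":0},{"jaw":0,"offset":[2.5,0,-5.4],"twist":0},{"jaw":0,"offset":[0,0,0],"twist":0}]'
python3 ov.py 5 .554 .183; python3 knob.py 5
```

```text
time_s: 6.65
position: [0.4789, 0.1587, 0.1968]
ee_rot: [-1.475, -0.639, 0.637]
contact_force: [0.0, -0.5, -0.2]
finger_gap: 1.003
6.65 [0.4789 0.1587 0.1968] zhead 136.75 F [ 0.  -0.5 -0.2]
corner [0.5261 0.1927]
knob [313.94 210.95] 0.987 [0.5507 0.1831 0.1935] to target [ 0.0998 -0.0331]
```

View pics/ovs_5.png

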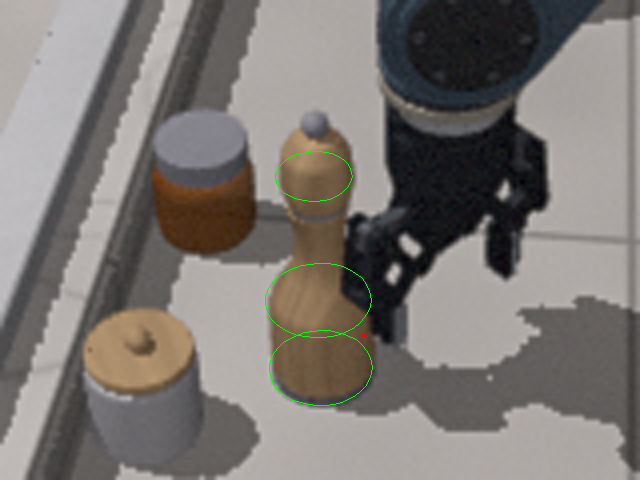

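View pics/wrist_5.png

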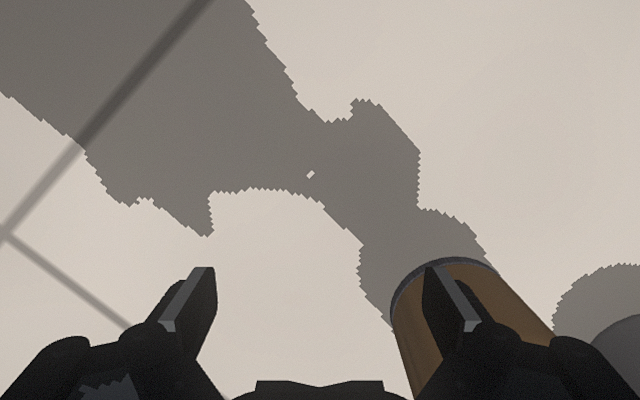

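```bash
python3 -m pendant '[{"jaw":0,"offset":[2.5,0,-5.4],"twist":0},{"jaw":0,"offset":[2.5,0,-5.4],"twist":0},{"jaw":0,"offset":[2.5,0,-5.4],"twist":0},{"jaw":0,"offset":[2.5,0,-5.4],"twist":0},{"jaw":0,"offset":[2.5,0,-5.4],"twist":0},{"jaw":0,"offset":[2.5,0,-5.4],"twist":0},{"jaw":0,"offset":[2.5,0,-5.4],"twist":0},{"jaw":0,"offset":[2.5,0,-5.4],"twist":0},{"jaw":0,"offset":[2.5,0,-5.4],"twist":0},{"jaw":0,"offset":[0,0,0],"twist":0}]'
python3 ov.py 6 .602 .166; python3 knob.py 6
```

```text
time_s: 7.63
position: [0.5296, 0.1418, 0.1968]
ee_rot: [-1.476, -0.639, 0.637]
contact_force: [-0.7, 0.4, -0.7]
finger_gap: 1.0
7.63 [0.5296 0.1418 0.1968] zhead 136.75 F [-0.7  0.4 -0.7]
corner [0.5769 0.1758]
knob [363.74 248.8 ] 0.714 [0.434  0.2955 0.1935] to target [ 0.2165 -0.1455]
```

View pics/ovs_6.png

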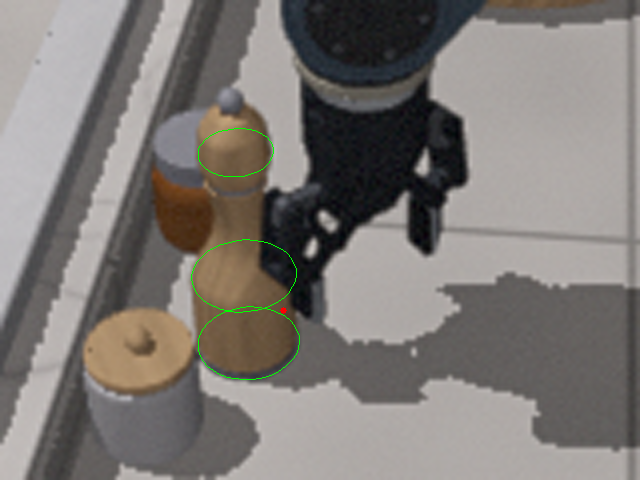

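View pics/wrist_6.png

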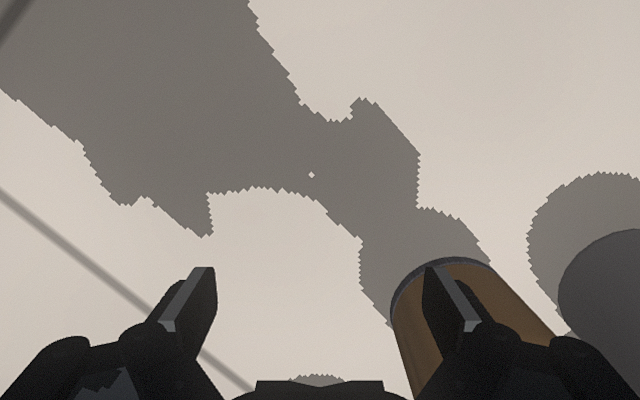

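```bash
python3 -m pendant '[{"jaw":0,"offset":[2.5,0,-5.4],"twist":0},{"jaw":0,"offset":[2.5,0,-5.4],"twist":0},{"jaw":0,"offset":[2.5,0,-5.4],"twist":0},{"jaw":0,"offset":[2.5,0,-5.4],"twist":0},{"jaw":0,"offset":[2.5,0,-5.4],"twist":0},{"jaw":0,"offset":[2.5,0,-5.4],"twist":0},{"jaw":0,"offset":[1.7,0,-3.6],"twist":0},{"jaw":0,"offset":[0,0,0],"twist":0}]'
python3 ov.py 7 .6395 .153
```

```text
time_s: 8.45
position: [0.567, 0.1294, 0.1967]
ee_rot: [-1.475, -0.638, 0.637]
contact_force: [-1.0, 0.1, -0.4]
finger_gap: 0.999
8.45 [0.567  0.1294 0.1967] zhead 136.76 F [-1.   0.1 -0.4]
corner [0.6142 0.1633]
```

View pics/ovs_7.png

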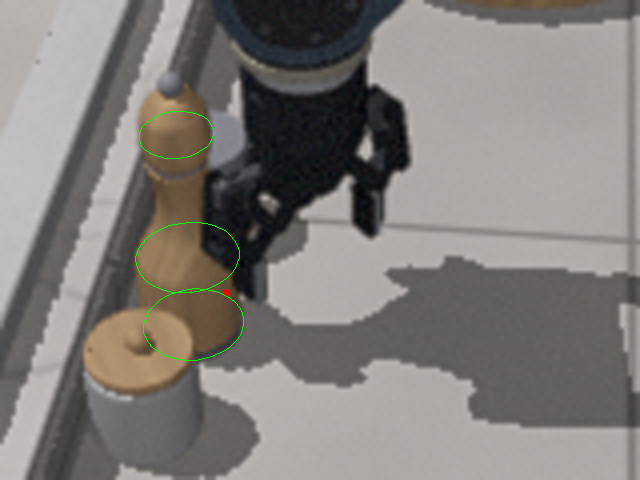

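View pics/ov_7.png

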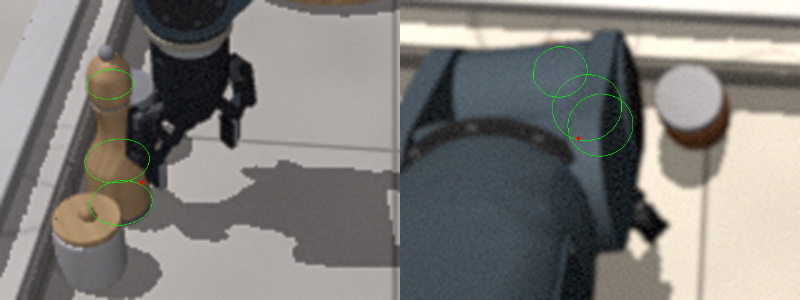

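View pics/wrist_7.png

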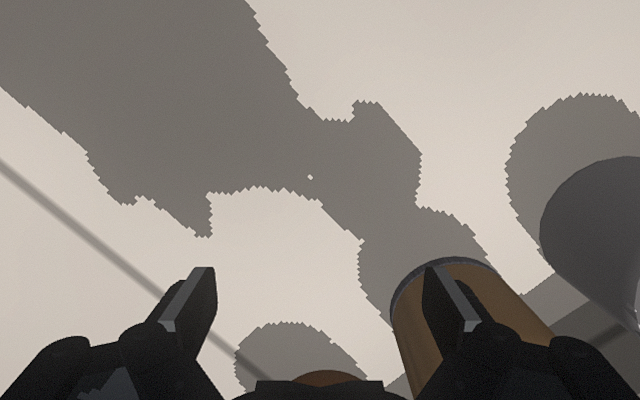

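```bash
python3 -m pendant '[{"jaw":0,"offset":[1,0,-2.2],"twist":0},{"jaw":0,"offset":[1,0,-2.2],"twist":0},{"jaw":0,"offset":[1,0,-2.2],"twist":0},{"jaw":0,"offset":[0,0,0],"twist":0}]'; python3 st.py
python3 -m pendant '[{"jaw":0,"offset":[0.6,0,-1.4],"twist":0},{"jaw":0,"offset":[0,0,0],"twist":0}]'
python3 -m pendant '[{"jaw":0,"offset":[0.6,0,-1.4],"twist":0},{"jaw":0,"offset":[0,0,0],"twist":0}]'
```

```text
time_s: 8.93
position: [0.5733, 0.1273, 0.1967]
ee_rot: [-1.475, -0.638, 0.638]
contact_force: [-2.0, 0.0, 0.5]
finger_gap: 0.998
8.93 [0.5733 0.1273 0.1967] zhead 136.78 y [ 0.  0. -1.] F [-2.   0.   0.5] j [ 0.14  0.7   1.68  0.    0.76 -0.68]
time_s: 9.1
position: [0.5746, 0.1268, 0.1967]
ee_rot: [-1.475, -0.638, 0.638]
contact_force: [-2.5, 1.8, 1.1]
finger_gap: 1.0
time_s: 9.27
position: [0.576, 0.1263, 0.1967]
ee_rot: [-1.475, -0.638, 0.638]
contact_force: [-2.9, 2.0, 0.4]
finger_gap: 1.002
```

```bash
for i in 1; do python3 -m pendant '[{"jaw":0,"offset":[0.4,0,-0.9],"twist":0},{"jaw":0,"offset":[0,0,0],"twist":0}]'; done; python3 ov.py 8 .650 .150
```

```text
time_s: 9.43
position: [0.5769, 0.126, 0.1967]
ee_rot: [-1.475, -0.638, 0.638]
contact_force: [-4.0, 0.9, 1.4]
finger_gap: 0.999
9.43 [0.5769 0.126  0.1967] zhead 136.78 F [-4.   0.9  1.4]
corner [0.624 0.16 ]
```

View pics/ovs_8.png

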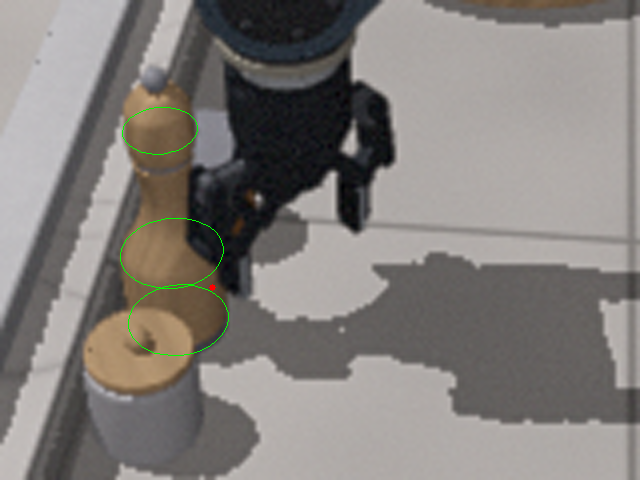

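View pics/wrist_8.png

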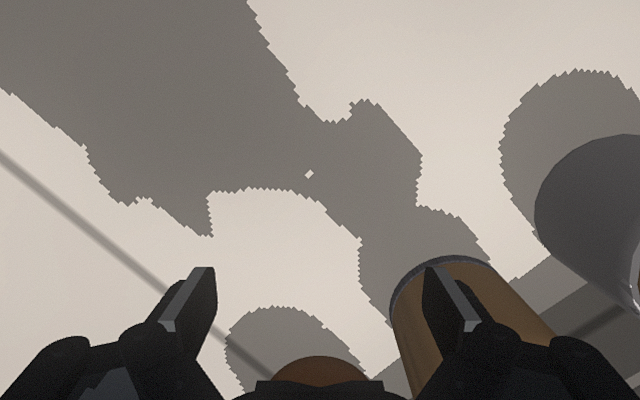

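```bash
python3 -m pendant '[{"jaw":0,"offset":[0.4,0,-0.9],"twist":0},{"jaw":0,"offset":[0,0,0],"twist":0}]' | sed -n '2p;4p'
python3 -m pendant '[{"jaw":0,"offset":[0.4,0,-0.9],"twist":0},{"jaw":0,"offset":[0,0,0],"twist":0}]' | sed -n '2p;4p'
```

```text
position: [0.5779, 0.1256, 0.1967]
contact_force: [-2.9, 0.4, 0.3]
position: [0.5788, 0.1253, 0.1967]
contact_force: [-3.1, 0.8, 1.1]
```

```bash
python3 -m pendant '[{"jaw":0,"offset":[0.4,0,-0.9],"twist":0},{"jaw":0,"offset":[0,0,0],"twist":0}]' | sed -n '2p;4p'
python3 -m pendant '[{"jaw":0,"offset":[0.4,0,-0.9],"twist":0},{"jaw":0,"offset":[0,0,0],"twist":0}]' | sed -n '2p;4p'; python3 ov.py 9 .652 .149
```

```text
position: [0.5797, 0.125, 0.1967]
contact_force: [-2.5, 1.5, 0.5]
position: [0.5807, 0.1247, 0.1967]
contact_force: [-2.2, 0.2, 1.4]
10.25 [0.5807 0.1247 0.1967] zhead 136.79 F [-2.2  0.2  1.4]
corner [0.6278 0.1587]
```

View pics/ovs_9.png

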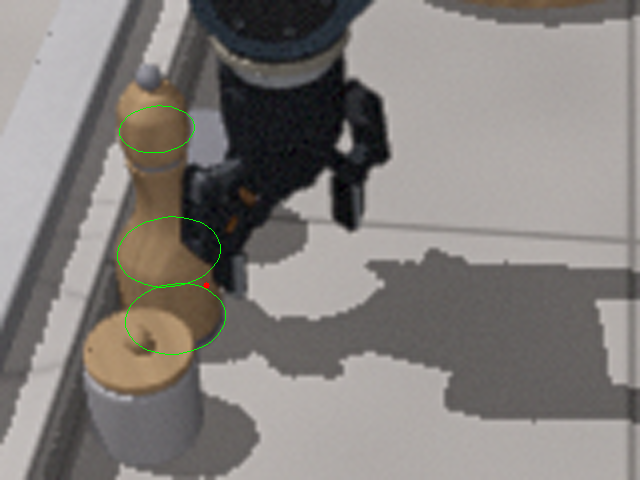

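View pics/wrist_9.png

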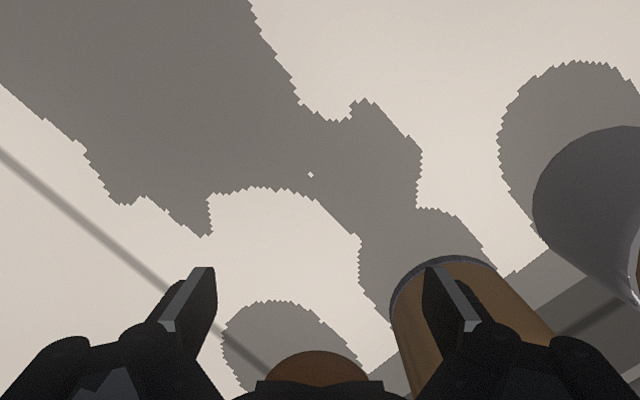

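```bash
for k in 1; do python3 -m pendant '[{"jaw":0,"offset":[0.4,0,-0.9],"twist":0},{"jaw":0,"offset":[0,0,0],"twist":0}]' | sed -n '2p;4p'; done
python3 -m pendant '[{"jaw":0,"offset":[0.4,0,-0.9],"twist":0},{"jaw":0,"offset":[0,0,0],"twist":0}]' | sed -n '2p;4p'
```

```text
position: [0.5814, 0.1244, 0.1966]
contact_force: [-4.5, 1.1, 1.8]
position: [0.5818, 0.1243, 0.1966]
contact_force: [-9.0, 1.8, 5.5]
```

```bash
python3 -m pendant '[{"jaw":0,"offset":[0.4,0,-0.9],"twist":0},{"jaw":0,"offset":[0,0,0],"twist":0}]' | sed -n '2p;4p'; python3 ov.py 10 .654 .147
```

```text
position: [0.5823, 0.1242, 0.1966]
contact_force: [-14.4, 3.4, 8.8]
10.9 [0.5823 0.1242 0.1966] zhead 136.85 F [-14.4   3.4   8.8]
corner [0.6286 0.1582]
```

View pics/ovs_10.png

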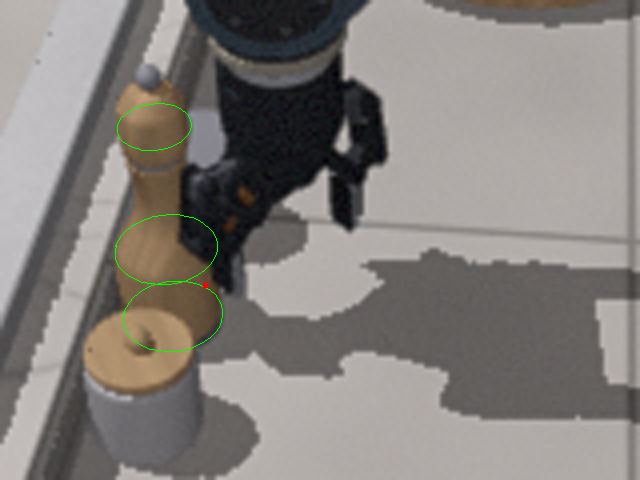

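View pics/wrist_10.png

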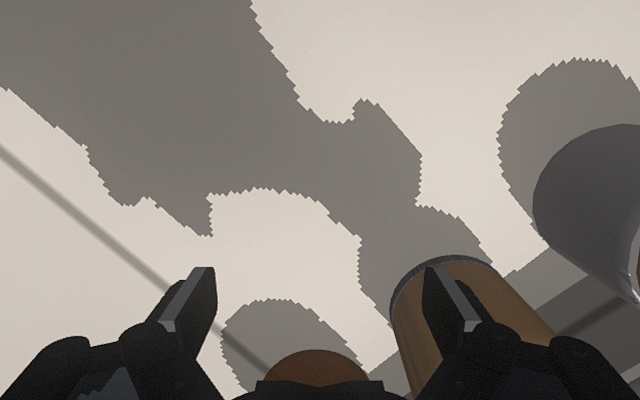

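```bash
python3 -m pendant '[{"jaw":0,"offset":[-1,0,2],"twist":0},{"jaw":0,"offset":[-2.5,0,5.4],"twist":0},{"jaw":0,"offset":[-4,0,9],"twist":0},{"jaw":0,"offset":[-8,0,17],"twist":0},{"jaw":0,"offset":[-8,0,18],"twist":0},{"jaw":0,"offset":[-8,0,18],"twist":0},{"jaw":0,"offset":[-8,0,18],"twist":0},{"jaw":0,"offset":[-8,-10,18],"twist":0},{"jaw":0,"offset":[-8,-20,18],"twist":0},{"jaw":0,"offset":[-8,-20,18],"twist":0},{"jaw":0,"offset":[-8,-20,18],"twist":0},{"jaw":0,"offset":[0,0,0],"twist":0}]'
python3 ov.py 11 .652 .149
```

```text
time_s: 12.05
position: [0.416, 0.1816, 0.2693]
ee_rot: [-1.475, -0.641, 0.637]
contact_force: [2.1, -0.3, 0.0]
finger_gap: 1.003
12.05 [0.416  0.1816 0.2693] zhead 136.85 F [ 2.1 -0.3  0. ]
corner [0.4634 0.2158]
```

View pics/ovs_11.png

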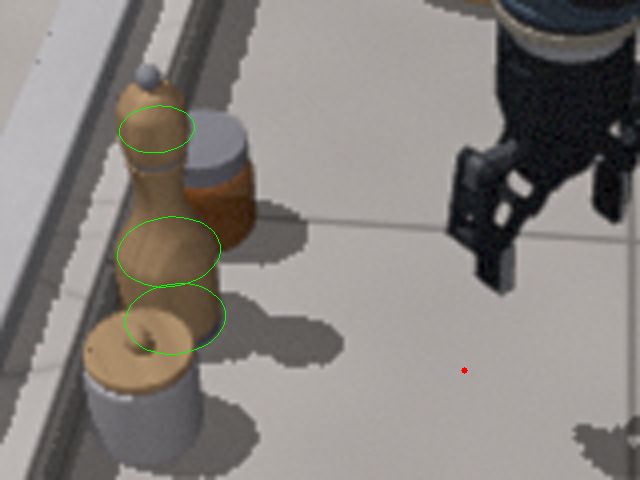

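View pics/top_11.png

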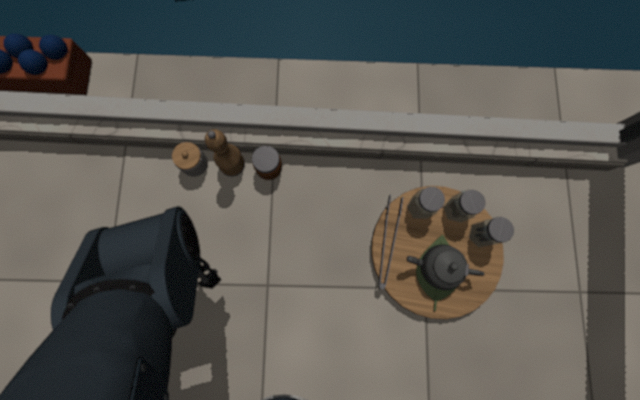

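```bash
python3 - <<'E'
from h import *
im=cv2.imread('pics/top_11.png')[110:190,160:290];cv2.imwrite('pics/z11.png',cv2.convertScaleAbs(cv2.resize(im,None,fx=6,fy=6,interpolation=2),alpha=1.8))
a=cv2.imread('pics/top0.png').astype(int);b=cv2.imread('pics/top_11.png').astype(int)
for n,(x,y) in dict(honey=(266,160),sugar=(187,156)).items():
    t=np.uint8(a[y-16:y+16,x-14:x+14]);r=cv2.matchTemplate(np.uint8(b[y-22:y+22,x-20:x+20]),t,cv2.TM_CCOEFF_NORMED);print(n,cv2.minMaxLoc(r))
print(np.abs(a-b)[180:320,370:515].mean())
print(ray('side',(235+148.5/4,180+77.5/4),.1935))
E
```

```text
honey (-0.1519443541765213, 0.9959144592285156, (0, 0), (6, 6))
sugar (-0.25565826892852783, 0.9956874251365662, (0, 0), (6, 6))
9.908735632183909
[0.652801   0.14957502 0.1935    ]
```

View pics/z11.png

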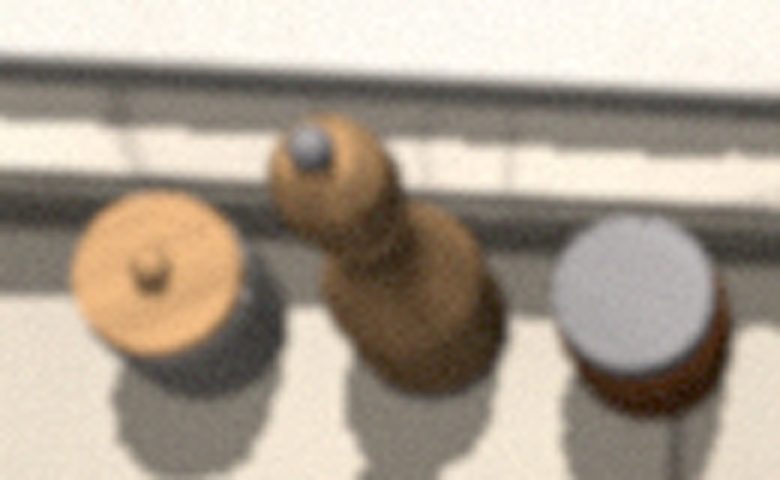

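```bash
python3 - <<'E'
import cv2,numpy as np
a=cv2.imread('pics/top0.png').astype(int);b=cv2.imread('pics/top_11.png').astype(int)
d=b-a;print(d[180:320,370:515].mean(),d[10:40,300:600].mean(),np.abs(d)[10:40,300:600].mean(),np.abs(d)[180:250,300:360].mean())
for x,y in((445,265),(430,200),(468,205),(497,230),(390,240)):
    r=cv2.matchTemplate(np.uint8(b[y-22:y+22,x-22:x+22]),np.uint8(a[y-16:y+16,x-16:x+16]),cv2.TM_CCOEFF_NORMED);print(cv2.minMaxLoc(r)[1::2])
from plant import robot
robot.job_done()
E
```

```text
9.89064039408867 6.197851851851852 6.3277777777777775 12.918968253968254
(0.9815687537193298, (6, 6))
(0.9951493740081787, (6, 6))
(0.9959693551063538, (6, 6))
(0.9967829585075378, (6, 6))
(0.9851649403572083, (6, 6))
the job is handed in; nothing more can be done
```

The pepper mill is back in its gap against the upstand, upright and clear of both neighbours. The hand is withdrawn and I handed the job in at about 12 s. The hand-in gives no verdict, so this rests on my own last checks.

**How I pushed it:** The interface only turns the tool about the finger axis, so I could not lean the fingers forward as suggested. I kept the hand upright and turned it so the outer corner of one open finger pushed the mill about 40 mm up. This kept the gripper's body and knuckle off the mill's head. I slid the mill about 150 mm and stopped when the force rose from about 3 N to about 17 N at the upstand. Then I backed straight off and raised the hand.

**Last checks:**
- **Mill position:** it stands upright at about (0.653, 0.150) m. That is about 6 mm past the line through the two neighbours' axes, where contact should give about 4 mm; my measurements are good to a few millimetres.
- **Neighbours:** the mill's axis is about 92 mm from both the honey jar's and the sugar pot's. Neither shows any movement in the top picture.
- **Lazy Susan:** the teapot, jars and tongs match their starting positions to the pixel. The top picture was slightly brighter overall than at the start.

**What failed or disagreed:** my automatic tracking of the mill's knob lost it once in front of the honey jar, so I read those pictures by eye. The top camera was blocked by the arm during the push. The side and top cameras disagreed by up to about 17 mm on the sugar pot's position and 7 mm on the honey jar's, so I averaged them.

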